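# Lower the drilled plate over the blot press guide rod

## Robot

A 6-joint arm with a two-finger parallel gripper is mounted at the origin on a cart in front of the work surface, level with it; the furniture and walls round the work are solid. World frame = base frame: x ahead of the robot, y to its left, z up, the work surface at z = 0. Lengths are in m, angles in rad, forces in N, time in s.
With the tool pointing down it reaches from about 0.375 to 0.975 m from the base axis. Payload 3.8 kg.
Tool frame: the origin (TCP) lies midway between the tips of the shut fingers; the grasp point (between the pads) lies 19 mm behind it; z points along the fingers, y is the line along which they close (so a half turn about z gives the same grasp; the last joint's range is limited). The gripper opens to 85 mm and grips with 20 to 120 N. Pads are 22 mm wide; open, the fingers measure 114 mm over their backs; the gripper's body (76 mm by 85 mm) begins 54 mm behind the grasp point. The pads swing forward as they close: fully open they stand 13 mm farther back than shut.
Start: joints at [-1.292, 0.264, 1.604, -0, 1.274, -0.037], TCP at [0.21, -0.642, 0.231] pointing down, gripper open.
Joint ranges: [-2.63, 2.63], [-0.94, 2.18], [0.31, 2.57], [-1.31, 4.45], [0, 2.66], [-2.55, 2.55]. Speed limits (rad/s): [2.57, 2.57, 3.14, 3.14, 3.14, 3.14].

## Interface

Orientations are given as a rotation vector (axis times angle).
In Python, from workcell import read_state, vision, ticket gives the robot as it stands. The module is installed in compiled form; this text tells all that it offers.
- The arm moves only by the tool jog_arm, never from a script. Its arguments are lists of equal length, an entry for each row: "turn": the turn, a rotation vector about the tool's x, y, z in rad, a list of three; "delta_pos": the shift along the tool's x, y, z in m, a list of three; "gripper": the finger opening in m, from 0 to 0.0854. In form: {"turn": [[rx, ry, rz], ...], "delta_pos": [[dx, dy, dz], ...], "gripper": [gripper, ...]}. A call has 1 to 20 rows; each row shifts and turns the commanded pose from where the row before left it, along the tool's axes as they then stand; what a row does not reach is not made up. A row lasts 1/12 s, in which the tool goes at most 41.7 mm and 7.16 degrees, less where a joint would pass 70% of its speed; a pose out of reach is approached as far as the arm can. A call with a gripper value outside its range is refused whole. The fingers move at their own pace and stop on an object; "grip_force" is the grip in N (left out, the last holds). Time passes only in rows, so rows that do not move let the fingers close. It gives the time, the measured TCP pose, the force, the opening and the grip force at its end, in the units of the state.
- read_state(): the state, without advancing time (a new reading comes with each control period).
- vision.read_camera(name): name is "side" or "top" or "wrist"; returns the picture (384x512x3 uint8, red, green, blue); there is no depth.
- vision.calibration(name): a dict with "vfov" (degrees; the focal length in pixels is half the picture's height over the tangent of half this angle, whatever the lens; pixels are square), "cx", "cy" (the principal point, pixels), "R" (3x3) and "t" (3): a world point X has camera coordinates R X + t; the wrist camera has in their place "mount" (4x4, takes a point from camera to tool coordinates, whose origin is the TCP and whose axes are the flange's). Camera axes: x right, y down, z forward; pixel columns grow to the right and rows downward; lengths in m; the calibration is good to about 2 mm. A picture is of the moment at which its call begins: read the wrist's pose just before it. calibration takes no time and is no camera call.
- ticket.finish_job(): hands the job in; it is judged then, once.
The state is a dict: "time": time; "q": joint angles; "joint_vel": joint speeds; "joint_torque": joint torques, N m; "tool_pos": TCP position; "tcp_rot": TCP orientation; "wrist_force": force on the tool from outside, world axes, zero at the start; "torque": the same for the moment, N m; "width": opening from 0.0 (shut) to 1.0 (fully open); "grip_force": force on a finger pad.
Only numpy, scipy, OpenCV 4.12 (cv2) and the standard library are available. Lean on these libraries where they do the work, as an engineer would, in place of code of your own. Each camera call takes 0.05 s, during which the arm holds its last target. There are 200 camera calls.

## Task

Close the blot press: take the drilled press plate by its upright grip and lower it gently, held level, over the tall guide rod until it lies flat on the cork pad, lined up lengthwise with the press base, and let go of it. Leave the plain plate without a hole where it lies.

Things in the scene. Friction and masses are not known exactly. Their poses are not given: they have to be found in the camera images.
- drilled_plate: Loose aluminium plate 64 (x) x 200 (y) x 8 mm, about 0.35 kg, with a 32 mm through hole near one end. Origin: hole centre on the underside; y runs along the plate from hole to grip, z up; ends at y = -22 and +178 mm. Upright black grip in the middle (y = +78 mm, near the balance point), 18 mm thick in x, 44 mm in y, top 68 mm above the underside; steel foot strip 34 x 64 mm, top at 12 mm.
- press_base: Fixed press base: aluminium slab 88 (x) x 220 (y) mm, top at 16 mm; on it a cork pad 72 x 146 mm (y = +28 to +174 mm), top at 20 mm. Near one end stands a steel rod, 11 mm diameter, tip at 150 mm, tapered over the last 11 mm. Origin: rod axis at worktop height; y along the slab from rod over pad (slab y = -30 to +190 mm), z up. Closed, plate and base y axes agree, hole round the rod.
- plain_plate: Bystander, to stay where it lies: a second loose plate of the same size with the same grip but no hole. Origin: on its underside 78 mm from the grip along its length; y from there to the grip, z up.

How it is judged:
By the outcome, as a careful person would: the job done as asked, in the order asked, and still so for the second after the job is handed in, with the robot touching nothing.
It also fails if it takes over 48 s, if anything falls off the work surface, if the arm or the gripper's body presses on something with over 40 N, if the wrist force passes 120 N, or if a joint passes its speed limit or range.

## Working session

There is one attempt and no reset: what is moved stays moved. The work goes in short steps, Python scripts to look and compute and a tool call to move; the robot and the scene stay as the last step left them, time stands still between calls to the robot, and variables do not carry over. Pictures are saved under pics/ and viewed, at most 10 in all, crops included, and the job is handed in when it is done.

Besides the shell and the picture viewer there is one more tool, called after "Emit:" as name(argument=value, ...) on one line, values as JSON. jog_arm: Moves the arm, as the interface text tells. Its arguments: {"type":"object","properties":{"turn":{"type":"array","items":{"type":"array","items":{"type":"number"}}},"delta_pos":{"type":"array","items":{"type":"array","items":{"type":"number"}}},"gripper":{"type":"array","items":{"type":"number"}},"grip_force":{"type":"number"}},"required":["turn","delta_pos","gripper"]}

```bash
mkdir -p pics; python3 - <<'E'
from workcell import read_state, vision
import cv2,numpy as np
s=read_state();print(s)
for n in("top","side","wrist"):
    c=vision.calibration(n);print(n,{k:np.round(v,4).tolist() for k,v in c.items()})
    cv2.imwrite(f"pics/{n}0.png",vision.read_camera(n)[:,:,::-1])
a=[cv2.imread(f"pics/{n}0.png") for n in("top","side")]
E
```

```text
{'time': 0.0, 'q': array([-1.29194322e+00,  2.64786244e-01,  1.60540898e+00,  7.89270704e-06,
        1.27372966e+00, -3.68725423e-02]), 'joint_vel': array([ 0.00018275, -0.00065178, -0.00136206,  0.00101121,  0.00152535,
       -0.00040228]), 'joint_torque': array([-4.09441454e-04, -5.15105009e+01, -3.67319226e+01, -1.93283945e-04,
        1.28735075e-02, -3.60980451e-06]), 'tool_pos': array([ 0.20940083, -0.64089861,  0.22992087]), 'tcp_rot': array([-3.10024183e+00, -4.93515686e-01,  4.30080769e-04]), 'wrist_force': array([ 0.28501942,  0.00586554, -0.2006866 ]), 'torque': array([-0.03475959,  0.02152482,  0.03024901]), 'grip_force': 0.0, 'width': 1.000811008500788}
top {'vfov': 48.2241, 'cx': 245.3214, 'cy': 187.6982, 'R': [[-0.0028, -0.9999, 0.0108], [-0.9896, 0.0012, -0.1435], [0.1435, -0.0111, -0.9896]], 't': [-0.0396, 0.4778, 1.0649]}
side {'vfov': 47.086, 'cx': 255.3618, 'cy': 194.4436, 'R': [[-0.9791, -0.2027, 0.0174], [-0.1367, 0.5922, -0.7941], [0.1507, -0.7799, -0.6075]], 't': [0.4645, 0.1158, 0.9564]}
wrist {'vfov': 60.3023, 'cx': 251.5102, 'cy': 191.0235, 'mount': [[0.0008, -0.9591, -0.2832, 0.0722], [1.0, 0.0005, 0.0012, 0.0013], [-0.001, -0.2832, 0.9591, -0.1433], [0.0, 0.0, 0.0, 1.0]]}
```

View pics/top0.png

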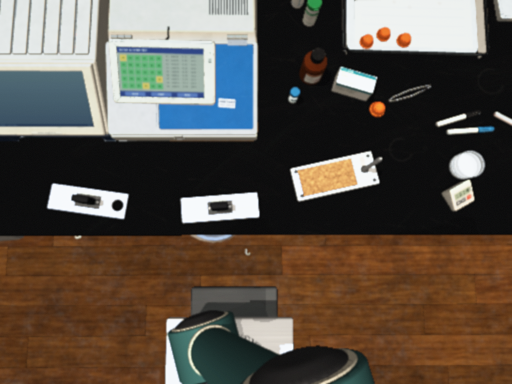

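View pics/side0.png

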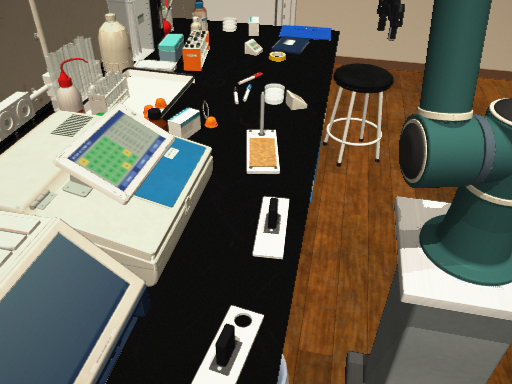

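The top view shows the drilled plate at px (88,201) with its hole at (117,205), the plain plate at (220,208), and the base at (335,176). The rod foot is near (365,168) and its tip near (377,161). The side view agrees.

```bash
cat > h.py <<'E'
from workcell import read_state, vision
import cv2,numpy as np
from scipy.spatial.transform import Rotation as Ro
def cam(n,s=None):
    c=vision.calibration(n);f=192/np.tan(np.radians(c["vfov"]/2))
    K=np.array([[f,0,c["cx"]],[0,f,c["cy"]],[0,0,1]])
    if n=="wrist":
        T=np.eye(4);T[:3,:3]=Ro.from_rotvec(s["tcp_rot"]).as_matrix();T[:3,3]=s["tool_pos"]
        M=np.linalg.inv(T@np.array(c["mount"]));return K,M[:3,:3],M[:3,3]
    return K,np.array(c["R"]),np.array(c["t"])
def plane(C,uv,z):
    K,R,t=C;uv=np.atleast_2d(uv).astype(float)
    d=(R.T@np.linalg.inv(K)@np.c_[uv,np.ones(len(uv))].T).T;o=-R.T@t
    return o+d*((z-o[2])/d[:,2])[:,None]
def proj(C,X):
    K,R,t=C;p=K@(R@np.asarray(X,float)+t);return p[:2]/p[2]
def tri(C1,p1,C2,p2):
    P=[c[0]@np.c_[c[1],c[2]] for c in(C1,C2)]
    X=cv2.triangulatePoints(P[0],P[1],np.array(p1,float),np.array(p2,float))[:,0];return X[:3]/X[3]
E
python3 - <<'E'
from h import *
im=cv2.imread("pics/top0.png");C=cam("top")
g=im.min(2);m=(im.max(2)>120).astype(np.uint8);m[235:]=0
cs,_=cv2.findContours(m,cv2.RETR_CCOMP,cv2.CHAIN_APPROX_NONE)
for c in cs:
    r=cv2.minAreaRect(c);a=cv2.contourArea(c)
    if a<60:continue
    cx,cy=r[0]
    for nm,(x,y),z in(("drill",(88,201),.008),("plain",(220,208),.008),("base",(335,176),.016)):
        if abs(cx-x)<15 and abs(cy-y)<15 and a>800:
            P=plane(C,cv2.boxPoints(r),z);e=P-np.roll(P,1,0)
            l=np.linalg.norm(e,axis=1);i=l.argmax()
            print(nm,a,"centre",P.mean(0).round(4),"sides",l.round(3),"axis deg",np.degrees(np.arctan2(e[i,1],e[i,0])).round(1))
    if abs(cx-117)<6 and abs(cy-205)<6: print("hole",a,plane(C,r[0],.008).round(4))
S=cam("side")
print("rod tip",tri(C,(378,160),S,(263,92)),"foot",tri(C,(364,169),S,(262,134)))
b=np.hstack([cv2.resize(im[140:235,30:140],None,fx=3,fy=3),cv2.resize(im[140:235,280:390],None,fx=3,fy=3)]);cv2.imwrite("pics/c1.png",b)
E
```

```text
plain 1908.5 centre [0.4306 0.0266 0.008 ] sides [0.067 0.204 0.068 0.203] axis deg -85.6
drill 1941.0 centre [0.448  0.3706 0.008 ] sides [0.206 0.068 0.208 0.068] axis deg -98.3
hole 107.0 [[0.4365 0.2932 0.008 ]]
base 2690.5 centre [ 0.5126 -0.2752  0.016 ] sides [0.09  0.225 0.091 0.223] axis deg -77.4
rod tip [ 0.52636347 -0.34685492  0.15167556] foot [ 0.5287087  -0.35319666  0.01646143]
```

View pics/c1.png

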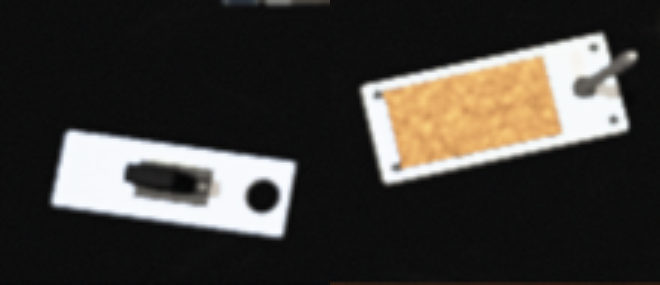

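Both sizes and heights check out. The grip is at (0.448, 0.371) with plate y-axis at 81.7°. The rod is at (0.530, -0.353) with base y-axis at 102.6°. Next I turn the tool and move over the plate at a safe height.

Emit:
jog_arm(turn=[[0, 0, -0.111], [0, 0, -0.111], [0, 0, -0.111], [0, 0, -0.111], [0, 0, -0.111], [0, 0, -0.111], [0, 0, -0.111], [0, 0, -0.111], [0, 0, -0.111], [0, 0, -0.111], [0, 0, 0], [0, 0, 0], [0, 0, 0], [0, 0, 0], [0, 0, 0], [0, 0, 0], [0, 0, 0], [0, 0, 0], [0, 0, 0], [0, 0, 0]], delta_pos=[[0, 0, 0], [0, 0, 0], [0, 0, 0], [0, 0, 0], [0, 0, 0], [0, 0, 0], [0, 0, 0], [0, 0, 0], [0, 0, 0], [0, 0, 0], [0.0266, 0.0134, 0], [0.0266, 0.0134, 0], [0.0266, 0.0134, 0], [0.0266, 0.0134, 0], [0.0266, 0.0134, 0], [0.0266, 0.0134, 0], [0.0266, 0.0134, 0], [0.0266, 0.0134, 0], [0.0266, 0.0134, 0], [0.0266, 0.0134, 0]], gripper=[0.085, 0.085, 0.085, 0.085, 0.085, 0.085, 0.085, 0.085, 0.085, 0.085, 0.085, 0.085, 0.085, 0.085, 0.085, 0.085, 0.085, 0.085, 0.085, 0.085])

```text
time: 1.82
tool_pos: [0.3811, -0.3963, 0.231]
tcp_rot: [-2.376, -2.054, -0.0]
wrist_force: [-0.2, 0.4, 1.4]
width: 0.99
grip_force: 0.0
```

Emit:
jog_arm(turn=[[0, 0, 0], [0, 0, 0], [0, 0, 0], [0, 0, 0], [0, 0, 0], [0, 0, 0], [0, 0, 0], [0, 0, 0], [0, 0, 0], [0, 0, 0], [0, 0, 0], [0, 0, 0], [0, 0, 0], [0, 0, 0], [0, 0, 0], [0, 0, 0], [0, 0, 0], [0, 0, 0], [0, 0, 0], [0, 0, 0]], delta_pos=[[0.0266, 0.0134, 0], [0.0266, 0.0134, 0], [0.0266, 0.0134, 0], [0.0266, 0.0134, 0], [0.0302, -0.0045, 0], [0.0302, -0.0045, 0], [0.0302, -0.0045, 0], [0.0302, -0.0045, 0], [0.0302, -0.0045, 0], [0.0302, -0.0045, 0], [0.0302, -0.0045, 0], [0.0302, -0.0045, 0], [0.0302, -0.0045, 0], [0.0302, -0.0045, 0], [0.0302, -0.0045, 0], [0.0302, -0.0045, 0], [0.0302, -0.0045, 0], [0.0302, -0.0045, 0], [0.0302, -0.0045, 0], [0.0302, -0.0045, 0]], gripper=[0.085, 0.085, 0.085, 0.085, 0.085, 0.085, 0.085, 0.085, 0.085, 0.085, 0.085, 0.085, 0.085, 0.085, 0.085, 0.085, 0.085, 0.085, 0.085, 0.085])

```text
time: 3.48
tool_pos: [0.4471, 0.1898, 0.2311]
tcp_rot: [2.376, 2.055, -0.0]
wrist_force: [0.9, 0.4, 0.2]
width: 0.994
grip_force: 0.0
```

Emit:
jog_arm(turn=[[0, 0, 0], [0, 0, 0], [0, 0, 0], [0, 0, 0], [0, 0, 0], [0, 0, 0], [0, 0, 0], [0, 0, 0]], delta_pos=[[0.0302, -0.0045, 0], [0.0302, -0.0045, 0], [0.0302, -0.0045, 0], [0.0302, -0.0045, 0], [0.0302, -0.0045, 0], [0.0302, -0.0045, 0], [0, 0, 0], [0, 0, 0]], gripper=[0.085, 0.085, 0.085, 0.085, 0.085, 0.085, 0.085, 0.085])

```text
time: 4.15
tool_pos: [0.4466, 0.3726, 0.2306]
tcp_rot: [2.374, 2.058, -0.002]
wrist_force: [0.0, -0.2, 1.1]
width: 0.994
grip_force: 0.0
```

```bash
python3 - <<'E'
from h import *
s=read_state();im=vision.read_camera("wrist")[:,:,::-1].copy();cv2.imwrite("pics/w1.png",im)
R=Ro.from_rotvec(s["tcp_rot"]).as_matrix();print(s["time"],s["tool_pos"],R.round(4).tolist(),s["wrist_force"],s["q"].round(2))
C=cam("wrist",s)
m=(im.min(2)>120).astype(np.uint8)
cs,h=cv2.findContours(m,cv2.RETR_CCOMP,cv2.CHAIN_APPROX_NONE)
for c,k in zip(cs,h[0]):
    a=cv2.contourArea(c)
    if a<500: continue
    r=cv2.minAreaRect(c);P=plane(C,cv2.boxPoints(r),.008);e=P-np.roll(P,1,0);l=np.linalg.norm(e,axis=1);i=l.argmax()
    print(a,k[3]>=0,np.round(r[0]),"centre",P.mean(0).round(4),"sides",l.round(4),"axis",np.degrees(np.arctan2(e[i,1],e[i,0])).round(1))
E
```

```text
4.15 [0.44655484 0.37262115 0.23061057] [[0.1419, 0.9899, -0.0009], [0.9899, -0.1419, -0.0009], [-0.001, -0.0008, -1.0]] [ 0.02798874 -0.19816294  1.10580306] [ 0.65  0.09  1.81 -0.    1.24  0.8 ]
4654.5 False [464. 275.] centre [0.6902 0.1869 0.008 ] sides [0.117  0.1117 0.1187 0.121 ] axis 171.9
10030.5 False [254. 155.] centre [0.4503 0.3687 0.008 ] sides [0.2002 0.0634 0.2002 0.0739] axis -96.5
528.0 True [254. 226.] centre [0.4389 0.2921 0.008 ] sides [0.0327 0.0321 0.0321 0.0327] axis 124.3
1825.0 True [254. 164.] centre [0.4497 0.3646 0.008 ] sides [0.036  0.0725 0.034  0.0725] axis -97.2
7847.0 False [471. 116.] centre [0.6896 0.3738 0.008 ] sides [0.2493 0.0788 0.2525 0.0958] axis -85.5
```

View pics/w1.png

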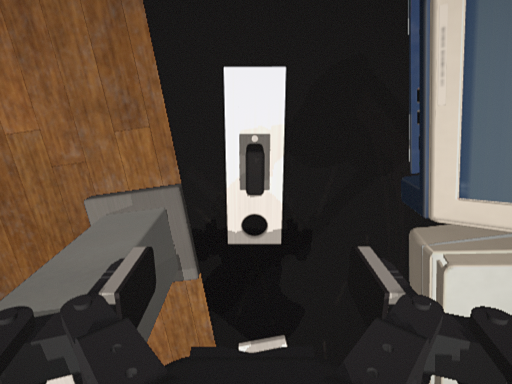

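The wrist view shows the plate upright in the picture at column about 255, with the hole at (254,226) and the grip at (255,165). It is parallel to the tool x-axis and offset about 3 mm in tool +y. Descending and gripping.

Emit:
jog_arm(turn=[[0, 0, 0], [0, 0, 0], [0, 0, 0], [0, 0, 0], [0, 0, 0], [0, 0, 0], [0, 0, 0], [0, 0, 0], [0, 0, 0], [0, 0, 0], [0, 0, 0], [0, 0, 0], [0, 0, 0], [0, 0, 0], [0, 0, 0], [0, 0, 0], [0, 0, 0]], delta_pos=[[-0.0025, 0.003, 0], [0, 0, 0.018], [0, 0, 0.018], [0, 0, 0.018], [0, 0, 0.018], [0, 0, 0.018], [0, 0, 0.018], [0, 0, 0.018], [0, 0, 0.018], [0, 0, 0.018], [0, 0, 0.018], [0, 0, 0.006], [0, 0, 0.006], [0, 0, 0.006], [0, 0, 0.006], [0, 0, 0.003], [0, 0, 0]], gripper=[0.085, 0.085, 0.085, 0.085, 0.085, 0.085, 0.085, 0.085, 0.085, 0.085, 0.085, 0.085, 0.085, 0.085, 0.085, 0.085, 0.085])

```text
time: 5.62
tool_pos: [0.4497, 0.3684, 0.0241]
tcp_rot: [2.377, 2.055, -0.001]
wrist_force: [-0.2, 0.1, 0.1]
width: 0.994
grip_force: 0.0
```

Emit:
jog_arm(turn=[[0, 0, 0], [0, 0, 0], [0, 0, 0], [0, 0, 0], [0, 0, 0], [0, 0, 0], [0, 0, 0], [0, 0, 0], [0, 0, 0], [0, 0, 0], [0, 0, 0], [0, 0, 0], [0, 0, 0], [0, 0, 0]], delta_pos=[[0, 0, 0], [0, 0, 0], [0, 0, 0], [0, 0, 0], [0, 0, 0], [0, 0, 0], [0, 0, 0], [0, 0, 0], [0, 0, 0], [0, 0, 0], [0, 0, 0], [0, 0, 0], [0, 0, 0], [0, 0, 0]], gripper=[0.06, 0.05, 0.04, 0.03, 0.025, 0.02, 0.015, 0.01, 0.01, 0.01, 0.01, 0.01, 0.01, 0.01], grip_force=60)

```text
time: 6.78
tool_pos: [0.4496, 0.3688, 0.0245]
tcp_rot: [-2.376, -2.054, 0.0]
wrist_force: [-3.4, 0.1, 4.2]
width: 0.202
grip_force: 60.0
```

Emit:
jog_arm(turn=[[0, 0, 0], [0, 0, 0], [0, 0, 0], [0, 0, 0], [0, 0, 0], [0, 0, 0], [0, 0, 0], [0, 0, 0], [0, 0, 0], [0, 0, 0], [0, 0, 0], [0, 0, 0]], delta_pos=[[0, 0, -0.006], [0, 0, -0.012], [0, 0, -0.019], [0, 0, -0.019], [0, 0, -0.019], [0, 0, -0.019], [0, 0, -0.019], [0, 0, -0.019], [0, 0, -0.019], [0, 0, -0.019], [0, 0, -0.014], [0, 0, -0.006]], gripper=[0.01, 0.01, 0.01, 0.01, 0.01, 0.01, 0.01, 0.01, 0.01, 0.01, 0.01, 0.01])

```text
time: 7.78
tool_pos: [0.4508, 0.3689, 0.2171]
tcp_rot: [2.376, 2.054, 0.006]
wrist_force: [1.1, 0.4, -4.3]
width: 0.202
grip_force: 59.0
```

Emit:
jog_arm(turn=[[0, 0, 0], [0, 0, 0], [0, 0, 0], [0, 0, 0], [0, 0, 0], [0, 0, 0], [0, 0, 0], [0, 0, 0], [0, 0, 0], [0, 0, 0], [0, 0, 0], [0, 0, 0], [0, 0, 0], [0, 0, 0], [0, 0, 0], [0, 0, 0], [0, 0, 0], [0, 0, 0], [0, 0, 0], [0, 0, 0]], delta_pos=[[-0.0084, 0.0021, 0], [-0.0168, 0.0041, 0], [-0.0252, 0.0062, 0], [-0.0252, 0.0062, 0], [-0.0252, 0.0062, 0], [-0.0252, 0.0062, 0], [-0.0252, 0.0062, 0], [-0.0252, 0.0062, 0], [-0.0252, 0.0062, 0], [-0.0252, 0.0062, 0], [-0.0252, 0.0062, 0], [-0.0252, 0.0062, 0], [-0.0252, 0.0062, 0], [-0.0252, 0.0062, 0], [-0.0252, 0.0062, 0], [-0.0252, 0.0062, 0], [-0.0252, 0.0062, 0], [-0.0252, 0.0062, 0], [-0.0252, 0.0062, 0], [-0.0252, 0.0062, 0]], gripper=[0.01, 0.01, 0.01, 0.01, 0.01, 0.01, 0.01, 0.01, 0.01, 0.01, 0.01, 0.01, 0.01, 0.01, 0.01, 0.01, 0.01, 0.01, 0.01, 0.01])

```text
time: 9.45
tool_pos: [0.4953, -0.1237, 0.2124]
tcp_rot: [-2.375, -2.053, 0.003]
wrist_force: [0.8, -0.4, -4.7]
width: 0.203
grip_force: 58.8
```

Emit:
jog_arm(turn=[[0, 0, 0], [0, 0, 0], [0, 0, 0], [0, 0, 0], [0, 0, 0], [0, 0, 0], [0, 0, 0], [0, 0, -0.0603], [0, 0, -0.0603], [0, 0, -0.0603], [0, 0, -0.0603], [0, 0, -0.0603], [0, 0, -0.0603], [0, 0, 0], [0, 0, 0], [0, 0, 0]], delta_pos=[[-0.0252, 0.0062, 0], [-0.0252, 0.0062, 0], [-0.0252, 0.0062, 0], [-0.0252, 0.0062, 0], [-0.0252, 0.0062, 0], [-0.0168, 0.0041, 0], [-0.0084, 0.0021, 0], [0, 0, 0], [0, 0, 0], [0, 0, 0], [0, 0, 0], [0, 0, 0], [0, 0, 0], [0, 0, 0], [0, 0, 0], [0, 0, 0]], gripper=[0.01, 0.01, 0.01, 0.01, 0.01, 0.01, 0.01, 0.01, 0.01, 0.01, 0.01, 0.01, 0.01, 0.01, 0.01, 0.01])

```text
time: 10.78
tool_pos: [0.5118, -0.2766, 0.2139]
tcp_rot: [-1.969, -2.447, -0.0]
wrist_force: [-0.4, -0.5, -4.1]
width: 0.203
grip_force: 58.8
```

```bash
python3 - <<'E'
from h import *
s=read_state();print(s["time"],s["tool_pos"],Ro.from_rotvec(s["tcp_rot"]).as_matrix().round(4).tolist(),s["wrist_force"],s["torque"],s["width"])
A=[vision.read_camera(n)[:,:,::-1] for n in("wrist","top","side")]
for n,a in zip("wts",A): cv2.imwrite(f"pics/{n}2.png",a)
t=cv2.resize(A[1][110:240,270:430],None,fx=2.4,fy=2.4);sd=cv2.resize(A[2][60:190,190:350],None,fx=2.4,fy=2.4)
w=cv2.resize(A[0],(400,300));
o=np.zeros((600,800,3),np.uint8);o[:t.shape[0],:384]=t;o[:sd.shape[0],400:784]=sd;o[312:600,:400]=w[:288];cv2.imwrite("pics/c2.png",o)
E
```

```text
10.7833 [ 0.51176163 -0.27661786  0.21386044] [[-0.2141, 0.9768, -0.0008], [0.9768, 0.2141, 0.0006], [0.0008, -0.0006, -1.0]] [-0.39288367 -0.45183559 -4.12966075] [-0.03361603  0.01065077  0.01200269] 0.20301254390169046
```

View pics/c2.png

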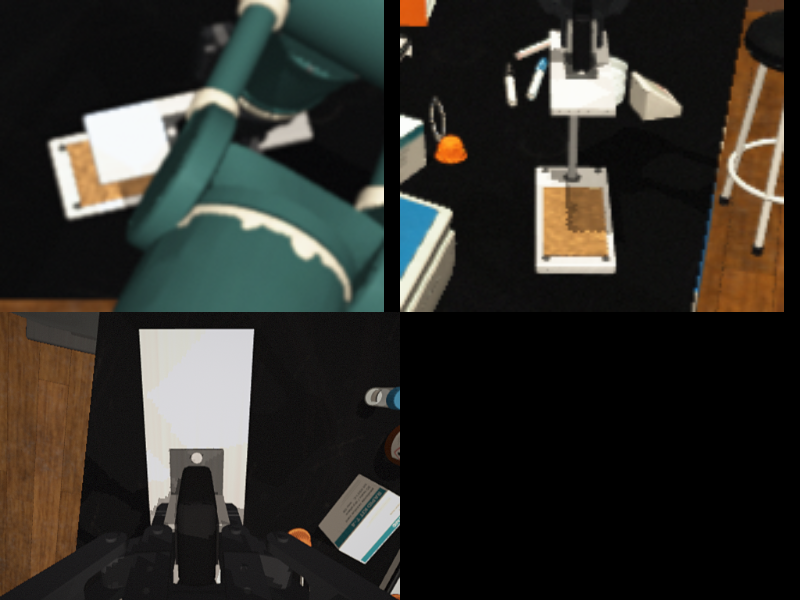

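The side view shows the plate level above the base with the rod just under it. The wrist view shows the plate square to the tool, with its far end at the top of the picture; the hole is hidden by the gripper. I'll measure the plate in the tool frame from its far corners, and cross-check the base from both cameras.

```bash
python3 - <<'E'
from h import *
s=read_state();R=Ro.from_rotvec(s["tcp_rot"]).as_matrix();C=cam("wrist",s)
im=cv2.imread("pics/w2.png");g=im.min(2).astype(int)
# plate edges by row in wrist picture
L=[];Rr=[]
for v in range(40,190,5):
    x=np.where(g[v,150:350]>110)[0]
    if len(x)>60: L.append((x[0]+149.5,v));Rr.append((x[-1]+150.5,v))
col=np.where(g[:,250]>110)[0];print("top row",[np.where(g[:150,c]>110)[0][0]-.5 for c in(200,250,300)])
tl=lambda P:(np.array(plane(C,P,s["tool_pos"][2]-.0165))-s["tool_pos"])@R
for n,P in(("L",L),("R",Rr)):
    T=tl(P);k=np.polyfit(T[:,0],T[:,1],1);print(n,"slope deg",np.degrees(np.arctan(k[0])).round(2),"y at 0",k[1].round(4),np.std(T[:,1]-np.polyval(k,T[:,0])).round(5))
print("far end x", [tl([(c,np.where(g[:150,c]>110)[0][0]-.5)])[0].round(4) for c in(200,250,300)])
# base by both fixed cameras
for n,box in(("top",(285,145,385,205)),("side",(240,115,288,182))):
    a=cv2.imread(f"pics/{n}0.png");D=cam(n);m=np.zeros(a.shape[:2],np.uint8);x0,y0,x1,y1=box
    m[y0:y1,x0:x1]=(a[y0:y1,x0:x1].max(2)>115)
    cs,_=cv2.findContours(m,cv2.RETR_EXTERNAL,cv2.CHAIN_APPROX_NONE);c=max(cs,key=cv2.contourArea)[:,0]
    W=plane(D,c,.016)[:,:2].astype(np.float32);r=cv2.minAreaRect(W);print(n,"base",r,cv2.boxPoints(r).round(4).tolist())
    # cork
    h=cv2.cvtColor(a,cv2.COLOR_BGR2HSV);k=((h[...,1]>90)&(h[...,2]>90)).astype(np.uint8);q=np.zeros_like(k);q[y0:y1,x0:x1]=k[y0:y1,x0:x1]
    cs,_=cv2.findContours(q,cv2.RETR_EXTERNAL,cv2.CHAIN_APPROX_NONE);c=max(cs,key=cv2.contourArea)[:,0]
    print(n,"cork",cv2.minAreaRect(plane(D,c,.02)[:,:2].astype(np.float32)))
    for z in(.016,.15): print("pred rod",z,proj(D,[.530,-.353,z]).round(1))
t=cv2.imread("pics/top0.png")[145:185,350:395];sd=cv2.imread("pics/side0.png")[80:145,245:285]
o=np.zeros((520,720,3),np.uint8);u=cv2.resize(t,None,fx=8,fy=8,interpolation=0);v=cv2.resize(sd,None,fx=8,fy=8,interpolation=0)
o[:u.shape[0],:u.shape[1]]=u;o[:v.shape[0],380:380+v.shape[1]]=v;cv2.imwrite("pics/c3.png",o)
E
```

```text
top row [np.float64(21.5), np.float64(21.5), np.float64(21.5)]
L slope deg -0.05 y at 0 -0.032 0.00014
R slope deg -0.14 y at 0 0.0326 0.00014
far end x [array([ 0.1008, -0.0223,  0.0165]), array([ 0.1008, -0.0004,  0.0165]), array([0.1008, 0.0215, 0.0165])]
top base ((0.5125709772109985, -0.2746998369693756), (0.09066592901945114, 0.2223481833934784), 12.44076919555664) [[0.44440001249313354, -0.17589999735355377], [0.49230000376701355, -0.3930000066757202], [0.5807999968528748, -0.3734999895095825], [0.5328999757766724, -0.15639999508857727]]
top cork ((0.5077941417694092, -0.25365447998046875), (0.06850642710924149, 0.14382480084896088), 12.347274780273438)
pred rod 0.016 [363.9 168.9]
pred rod 0.15 [380.3 158.1]
side base ((0.5203343033790588, -0.3132999539375305), (0.08742307871580124, 0.3244960606098175), 11.854158401489258) [[0.4442000091075897, -0.16349999606609344], [0.5109000205993652, -0.4810999929904938], [0.5964000225067139, -0.46309998631477356], [0.5297999978065491, -0.14550000429153442]]
side cork ((0.5069288015365601, -0.25292444229125977), (0.06923460960388184, 0.14687517285346985), 12.248428344726562)
pred rod 0.016 [261.3 134.1]
pred rod 0.15 [262.5  91.6]
```

View pics/c3.png

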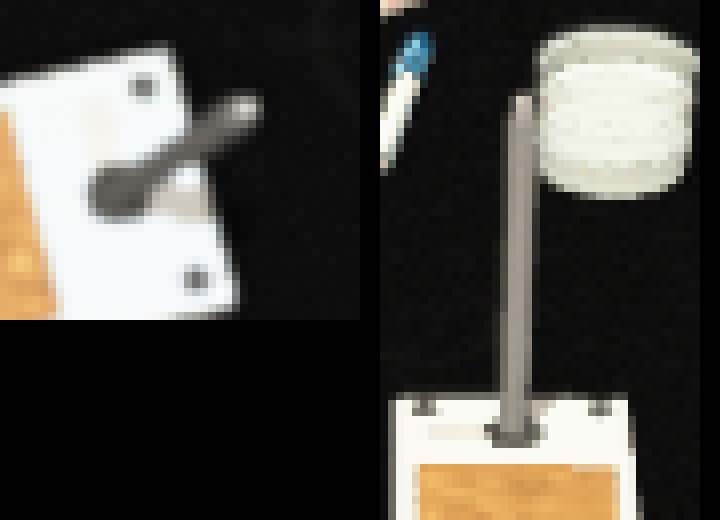

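The rod tip is at top (381,158) and side (263,92), matching a rod at about (0.530, -0.3535). The plate lies square in the grip with its hole at tool x = -77 mm, so I need a correction of about (-2, +1) mm. Then I lower past the tip.

Emit:
jog_arm(turn=[[0, 0, 0], [0, 0, 0], [0, 0, 0], [0, 0, 0], [0, 0, 0], [0, 0, 0], [0, 0, 0], [0, 0, 0], [0, 0, 0], [0, 0, 0], [0, 0, 0]], delta_pos=[[-0.002, 0.001, 0], [0, 0, 0.005], [0, 0, 0.007], [0, 0, 0.007], [0, 0, 0.007], [0, 0, 0.007], [0, 0, 0.007], [0, 0, 0.007], [0, 0, 0.007], [0, 0, 0.005], [0, 0, 0]], gripper=[0.01, 0.01, 0.01, 0.01, 0.01, 0.01, 0.01, 0.01, 0.01, 0.01, 0.01])

```text
time: 11.85
tool_pos: [0.5126, -0.2784, 0.1535]
tcp_rot: [-1.966, -2.447, 0.001]
wrist_force: [-0.2, 1.4, -4.6]
width: 0.203
grip_force: 58.8
```

```bash
python3 - <<'E'
from h import *
s=read_state();print(s["time"],s["tool_pos"],s["wrist_force"],s["torque"])
a=vision.read_camera("side")[:,:,::-1];cv2.imwrite("pics/s3.png",a)
cv2.imwrite("pics/c4.png",cv2.resize(a[60:185,205:325],None,fx=4.5,fy=4.5,interpolation=2))
E
```

```text
11.85 [ 0.51255097 -0.27836449  0.15349593] [-0.15416564  1.37856367 -4.61935651] [ 0.0032363   0.05806822 -0.00576306]
```

View pics/c4.png

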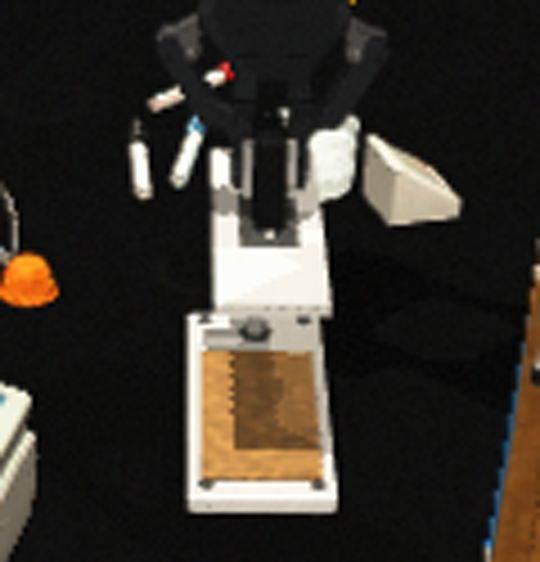

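The side view shows the plate lowered and level, with only its weight on the wrist. The underside is 21 mm below tip height with no contact, so the rod is in the hole. Continuing.

Emit:
jog_arm(turn=[[0, 0, 0], [0, 0, 0], [0, 0, 0], [0, 0, 0], [0, 0, 0], [0, 0, 0], [0, 0, 0], [0, 0, 0], [0, 0, 0], [0, 0, 0], [0, 0, 0], [0, 0, 0], [0, 0, 0], [0, 0, 0]], delta_pos=[[0, 0, 0.004], [0, 0, 0.008], [0, 0, 0.008], [0, 0, 0.008], [0, 0, 0.008], [0, 0, 0.008], [0, 0, 0.008], [0, 0, 0.008], [0, 0, 0.008], [0, 0, 0.008], [0, 0, 0.008], [0, 0, 0.008], [0, 0, 0.005], [0, 0, 0]], gripper=[0.01, 0.01, 0.01, 0.01, 0.01, 0.01, 0.01, 0.01, 0.01, 0.01, 0.01, 0.01, 0.01, 0.01])

```text
time: 13.07
tool_pos: [0.5124, -0.2783, 0.0566]
tcp_rot: [-1.966, -2.447, 0.001]
wrist_force: [0.3, 0.3, -3.6]
width: 0.202
grip_force: 58.8
```

Emit:
jog_arm(turn=[[0, 0, 0], [0, 0, 0], [0, 0, 0], [0, 0, 0], [0, 0, 0]], delta_pos=[[0, 0, 0.002], [0, 0, 0.002], [0, 0, 0.002], [0, 0, 0.001], [0, 0, 0]], gripper=[0.01, 0.01, 0.01, 0.01, 0.01])

```text
time: 13.48
tool_pos: [0.5135, -0.2789, 0.0513]
tcp_rot: [1.968, 2.449, -0.0]
wrist_force: [-0.7, 0.2, -4.5]
width: 0.203
grip_force: 58.8
```

Emit:
jog_arm(turn=[[0, 0, 0], [0, 0, 0], [0, 0, 0], [0, 0, 0], [0, 0, 0], [0, 0, 0]], delta_pos=[[0, 0, 0.001], [0, 0, 0.001], [0, 0, 0.001], [0, 0, 0.001], [0, 0, 0], [0, 0, 0]], gripper=[0.01, 0.01, 0.01, 0.01, 0.01, 0.01])

```text
time: 13.98
tool_pos: [0.5134, -0.2789, 0.0472]
tcp_rot: [-1.968, -2.449, 0.0]
wrist_force: [-0.2, 0.6, -4.0]
width: 0.206
grip_force: 58.8
```

Emit:
jog_arm(turn=[[0, 0, 0], [0, 0, 0], [0, 0, 0], [0, 0, 0]], delta_pos=[[0, 0, 0.001], [0, 0, 0.0005], [0, 0, 0], [0, 0, 0]], gripper=[0.01, 0.01, 0.01, 0.01])

```text
time: 14.32
tool_pos: [0.5134, -0.2789, 0.0457]
tcp_rot: [-1.968, -2.449, 0.0]
wrist_force: [0.1, 0.5, -4.5]
width: 0.207
grip_force: 58.8
```

Still about 1 mm off the cork. I'll check centring against the base in the wrist view before setting it down.

```bash
python3 - <<'E'
from h import *
s=read_state();a=vision.read_camera("wrist")[:,:,::-1];cv2.imwrite("pics/w4.png",a)
cv2.imwrite("pics/c5.png",a[:260,120:400].repeat(2,0).repeat(2,1))
E
```

```text
(no output)
```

View pics/c5.png

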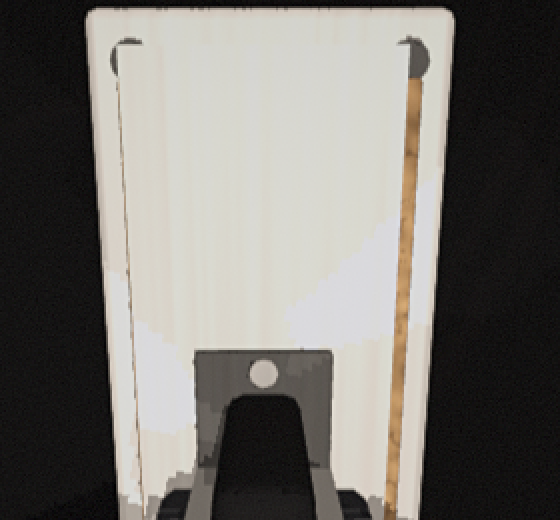

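The wrist view shows the plate parallel to the slab. The margins are 25 px left and 38 px right in the crop, so the plate should move about 1.5 mm in tool +y. Checking the lengthwise offset by number.

```bash
python3 - <<'E'
from h import *
s=read_state();R=Ro.from_rotvec(s["tcp_rot"]).as_matrix();C=cam("wrist",s)
t=lambda u,v,z:((plane(C,[(120+u/2,v/2)],z)[0]-s["tool_pos"])@R).round(4)
z=s["tool_pos"][2]-.0165
print("plate",t(118,43,z),t(411,43,z),"slab end",t(270,9,.016),"slab L/R row70",t(93,70,.016),t(449,70,.016),"row450",t(116,450,.016),t(426,450,.016))
print("plate row450",t(138,450,z),t(389,450,z),"cork R end",t(416,78,.02), "cork R",t(421,80,.02),t(395,480,.02))
E
```

```text
plate [ 0.1008 -0.0315  0.0165] [0.1008 0.0326 0.0165] slab end [0.1105 0.0019 0.0298] slab L/R row70 [ 0.0974 -0.0404  0.0298] [0.0975 0.0448 0.0298] row450 [-0.0005 -0.041   0.0298] [-0.0005  0.0463  0.0298]
plate row450 [ 0.005  -0.0322  0.0165] [0.005  0.0331 0.0165] cork R end [0.0951 0.0362 0.0258] cork R [0.0947 0.0374 0.0258] [-0.0078  0.0372  0.0258]
```

Emit:
jog_arm(turn=[[0, 0, 0], [0, 0, 0], [0, 0, 0], [0, 0, 0], [0, 0, 0]], delta_pos=[[-0.001, 0.001, 0], [-0.001, 0.001, 0], [0, 0, 0.0005], [0, 0, 0.0005], [0, 0, 0]], gripper=[0.01, 0.01, 0.01, 0.01, 0.01])

```text
time: 14.78
tool_pos: [0.5158, -0.2804, 0.0446]
tcp_rot: [-1.968, -2.448, 0.0]
wrist_force: [-0.4, 0.4, -4.2]
width: 0.199
grip_force: 58.8
```

Emit:
jog_arm(turn=[[0, 0, 0], [0, 0, 0], [0, 0, 0], [0, 0, 0]], delta_pos=[[0, 0, 0.0003], [0, 0, 0.0003], [0, 0, 0], [0, 0, 0]], gripper=[0.01, 0.01, 0.01, 0.01])

```text
time: 15.12
tool_pos: [0.5158, -0.2804, 0.0446]
tcp_rot: [-1.968, -2.449, 0.0]
wrist_force: [-3.1, 1.3, 1.4]
width: 0.203
grip_force: 59.6
```

Contact is clear: the wrist has unloaded and slightly reversed. Releasing and withdrawing straight up.

Emit:
jog_arm(turn=[[0, 0, 0], [0, 0, 0], [0, 0, 0], [0, 0, 0], [0, 0, 0], [0, 0, 0], [0, 0, 0], [0, 0, 0], [0, 0, 0], [0, 0, 0], [0, 0, 0], [0, 0, 0], [0, 0, 0], [0, 0, 0]], delta_pos=[[0, 0, 0], [0, 0, 0], [0, 0, 0], [0, 0, 0], [0, 0, 0], [0, 0, 0], [0, 0, 0], [0, 0, 0], [0, 0, 0], [0, 0, 0], [0, 0, 0], [0, 0, 0], [0, 0, 0], [0, 0, 0]], gripper=[0.02, 0.025, 0.03, 0.04, 0.05, 0.06, 0.07, 0.08, 0.08, 0.08, 0.08, 0.08, 0.08, 0.08], grip_force=20)

```text
time: 16.28
tool_pos: [0.5158, -0.2804, 0.0442]
tcp_rot: [-1.968, -2.449, -0.0]
wrist_force: [-0.4, 0.3, 0.2]
width: 0.935
grip_force: 0.0
```

Emit:
jog_arm(turn=[[0, 0, 0], [0, 0, 0], [0, 0, 0], [0, 0, 0], [0, 0, 0], [0, 0, 0], [0, 0, 0], [0, 0, 0], [0, 0, 0], [0, 0, 0], [0, 0, 0], [0, 0, 0], [0, 0, 0], [0, 0, 0], [0, 0, 0]], delta_pos=[[0, 0, -0.006], [0, 0, -0.014], [0, 0, -0.016], [0, 0, -0.016], [0, 0, -0.016], [0, 0, -0.016], [0, 0, -0.016], [0, 0, -0.016], [0, 0, -0.016], [0, 0, -0.016], [0, 0, -0.016], [0, 0, -0.016], [0, 0, -0.016], [0, 0, 0], [0, 0, 0]], gripper=[0.08, 0.08, 0.08, 0.08, 0.08, 0.08, 0.08, 0.08, 0.08, 0.08, 0.08, 0.08, 0.08, 0.08, 0.08])

```text
time: 17.53
tool_pos: [0.5165, -0.2808, 0.2416]
tcp_rot: [1.966, 2.446, 0.001]
wrist_force: [-0.2, 0.6, -0.2]
width: 0.941
grip_force: 0.0
```

```bash
python3 - <<'E'
from h import *
s=read_state();print(s["time"],s["tool_pos"],s["wrist_force"],s["width"])
a=vision.read_camera("wrist")[:,:,::-1];b=vision.read_camera("side")[:,:,::-1]
cv2.imwrite("pics/c6.png",np.hstack([a[20:280,130:390],cv2.resize(b[60:260,205:325],None,fx=2.5,fy=2.5)[:260]])if 0 else np.hstack([cv2.resize(a[:300,120:400],(448,480)),cv2.resize(b[85:235,205:305],(320,480))]))
E
```

```text
17.5333 [ 0.51650987 -0.28083692  0.24161665] [-0.23913153  0.62044815 -0.23363406] 0.9408651964477239
```

View pics/c6.png

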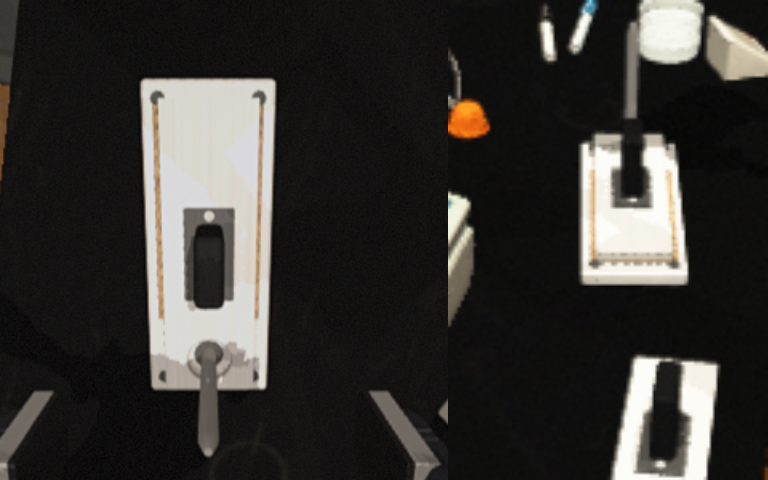

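The wrist view shows the plate flat and centred, with even cork strips on both sides. The rod at (208,355) stands in the hole, and in the side view the plain plate is where it was. Handing in.

```bash
python3 -c "
from workcell import ticket
print(ticket.finish_job())"
```

```text
the job is handed in; nothing more can be done
None
```

The drilled plate lies flat and lined up on the cork pad with the rod through its hole, the gripper has let go and is clear, the plain plate is untouched, and the job was handed in at about 18 s.

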